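# Save the wine corks in the cork jar

### The arm

A 7-joint arm with a two-finger parallel gripper is mounted at the origin on a cart in front of the work surface, level with it; the furniture and walls round the work are solid. World frame = base frame: x ahead of the robot, y to its left, z up, the work surface at z = 0. Lengths are in m, angles in rad, forces in N, time in s.
With the tool pointing down it reaches from about 0.425 to 0.875 m from the base axis. Payload 4.7 kg.
Tool frame: the origin (TCP) lies at the very end of the fingers, on their centre line; the grasp point (between the pads) lies 19 mm behind it; z points along the fingers, y is the line along which they close (so a half turn about z gives the same grasp; the last joint's range is limited). The gripper opens to 85 mm and grips with 20 to 120 N. Pads are 22 mm wide; open, the fingers measure 114 mm over their backs; the gripper's body (76 mm by 85 mm) begins 54 mm behind the grasp point. The pads swing forward as they close: fully open they stand 13 mm farther back than shut.
Start: joints at [1.253, 0.321, -0.07, 1.45, 0.023, 1.371, -0.057], TCP at [0.212, -0.615, 0.231] pointing down, gripper open.
Joint ranges: [-2.86, 2.86], [-0.3, 2.09], [-1.38, 1.24], [0.06, 2.45], [-1.56, 4.7], [0.09, 2.05], [-2.69, 2.69]. Speed limits (rad/s): [2.57, 2.57, 3.14, 3.14, 3.14, 3.14, 3.14].

### API

Orientations are given as a 3x3 rotation matrix whose columns are the frame's x, y, z axes.
In Python, from station import read_state, camera, hand_in gives the robot as it stands.
- The arm moves only by the tool play_rows, never from a script. Its arguments are lists of equal length, an entry for each row: "slide": the shift along the tool's x, y, z in cm, a list of three; "angular": the turn, a rotation vector about the tool's x, y, z in rad, a list of three. A call has 1 to 5 rows; each row is the pose to reach, as a shift and turn from the pose commanded when the call began, along the tool's axes at that moment; what a row does not reach only later rows make up. A row lasts 1/12 s, in which the tool goes at most 41.7 mm and 7.16 degrees, less where a joint would pass 70% of its speed; a pose out of reach is approached as far as the arm can. A call with a gripper value outside its range is refused whole. "fingers" is the opening, from 0 (shut) to 1 (fully open), set as the call begins (left out, the last holds). The fingers move at their own pace and stop on an object; "squeeze" is the grip in N (left out, the last holds). Time passes only in rows, so rows that repeat a pose let the fingers close. It gives the time, the measured TCP pose, the force, the opening and the grip force at its end, in the units of the state.
- read_state(): the state, without advancing time (a new reading comes with each control period).
- camera(name): name is "scene" or "top"; returns a dict with "color" (480x640x3 uint8, red, green, blue), "intrinsics" (3x3 intrinsics, pixels), "R" (3x3) and "t" (3): a world point X has camera coordinates R X + t. Camera axes: x right, y down, z forward; pixel columns grow to the right and rows downward; lengths in m; the calibration is good to about 2 mm. A picture is of the moment at which its call begins. There is no depth.
- hand_in(): hands the job in; it is judged then, once.
The state is a dict: "time_s": time; "q": joint angles; "dq": joint speeds; "joint_efforts": joint torques, N m; "position": TCP position; "tool_rot": TCP orientation; "ft_force": force on the tool from outside, world axes, zero at the start; "moment": the same for the moment, N m; "finger_gap": finger opening in m; "grasp_force": force on a finger pad.
Only numpy, scipy, OpenCV 4.12 (cv2) and the standard library are available. Lean on these libraries where they do the work, as an engineer would, in place of code of your own. Each camera call takes 0.05 s, during which the arm holds its last target. There are 200 camera calls.

### The job

Put both plain wine corks into the narrow-necked white stoneware jar, one after the other, so that each drops through the neck down into the belly. Leave the jar standing upright where it is, and do not disturb the wooden-headed bottle stopper or the brown mug.

Things in the scene. Friction and masses are not known exactly. Their poses are not given: they have to be found in the camera images.
- cork_a_mid (a point): Centre (24 mm up) of a plain straight wine cork standing on end on the worktop: a cylinder 24 mm in diameter and 48 mm high, 15 g, natural cork. z along the cork, up at the start.
- cork_b_mid (a point): Centre (24 mm up) of the second plain wine cork, the same as the first (24 mm diameter, 48 mm high, standing on end).
- jar_mouth (a point): Centre of the mouth, level with the rim, of the white stoneware jar: loose, 0.9 kg, 150 mm high, z up along its axis. The mouth and neck are 50 mm wide inside (60 to 64 mm outside) for the upper 35 mm; below that the belly widens to 96 mm outside, 86 mm inside. The inner floor lies 143 mm below this point. The jar stands at one side of the corks, the mug at the other; which side varies.
- stopper_mid (a point): Centre (20 mm up) of a bottle stopper to leave alone: it stands head down on a wooden disc 34 mm in diameter and 13 mm high, with a 20 mm thick cork shank pointing up, 40 mm high in all. It stands among the corks and can be in any of their places.
- mug_mid (a point): Centre (49 mm up) of the body of an open brown mug to leave alone: 89 mm across, 98 mm high, handle along its own -y, sticking out to 82 mm from this point.
Mind the look-alikes: they are no part of the job. What is shaped like the part that bears stopper_mid but black is not meant. Leave any orange look-alike of the part that bears mug_mid alone.

How it is judged:
On the way:
1. one of the corks is down in the belly of the jar (((z of cork_a_mid in the frame of jar_mouth below -0.05 m and horizontal distance between cork_a_mid and jar_mouth below 0.045 m) or (z of cork_b_mid in the frame of jar_mouth below -0.05 m and horizontal distance between cork_b_mid and jar_mouth below 0.045 m))), for 0.2 s.
At the end, for the whole second after the job is handed in: The centres of both corks lie inside the jar, at least 50 mm below its rim and within 45 mm of its axis; the jar is upright (within 6 degrees) and its mouth within 50 mm of where it was; the stopper and the mug stand upright within 30 mm of where they were (z of each of cork_a_mid, cork_b_mid in the frame of jar_mouth below -0.05 m and horizontal distance between each of cork_a_mid, cork_b_mid and jar_mouth below 0.045 m and angle between jar_mouth's own z axis and vertical below 0.1 rad and distance of jar_mouth from where it was at the start of the episode below 0.05 m and distance of each of stopper_mid, mug_mid from where it was at the start of the episode below 0.03 m and angle between each of stopper_mid, mug_mid's own z axis and vertical below 0.2 rad); the robot touches nothing.
It fails at once if the jar is tipped by more than 20 degrees or shoved by more than 50 mm (angle between jar_mouth's own z axis and vertical above 0.35 rad or distance of jar_mouth from where it was at the start of the episode above 0.05 m).
It fails at once if the stopper is moved by more than 30 mm or knocked over (distance of stopper_mid from where it was at the start of the episode above 0.03 m or angle between stopper_mid's own z axis and vertical above 0.5 rad).
It fails at once if the mug is moved by more than 30 mm or knocked over (distance of mug_mid from where it was at the start of the episode above 0.03 m or angle between mug_mid's own z axis and vertical above 0.5 rad).
It also fails if it takes over 51 s, if anything falls off the work surface, if the arm or the gripper's body presses on something with over 40 N, if the wrist force passes 120 N, or if a joint passes its speed limit or range.

## Working session

There is one attempt and no reset: what is moved stays moved. The work goes in short steps, Python scripts to look and compute and a tool call to move; the robot and the scene stay as the last step left them, time stands still between calls to the robot, and variables do not carry over. Pictures are saved under pics/ and viewed, at most 10 in all, crops included, and the job is handed in when it is done.

Besides the shell and the picture viewer there is one more tool, called after "Emit:" as a command line: name --argument value ..., lists and objects as JSON in quotes. play_rows: Moves the arm, as the interface text tells. Its arguments: {"type":"object","properties":{"slide":{"type":"array"},"angular":{"type":"array"},"fingers":{"type":"number"},"squeeze":{"type":"number"}},"required":["slide","angular"]}

```bash
mkdir -p pics
python3 - <<'E'
from station import read_state, camera
import cv2, numpy as np, pickle
s=read_state(); print(s['time_s'],s['position'],np.round(s['tool_rot'],3),s['finger_gap'])
for n in ['scene','top']:
    c=camera(n); cv2.imwrite(f'pics/{n}0.png',c['color'][:,:,::-1]); pickle.dump(c,open(f'{n}0.pkl','wb'))
    print(n,np.round(c['intrinsics'],1).tolist(),np.round(c['R'],3).tolist(),np.round(c['t'],3), -c['R'].T@c['t'])
E
```

```text
0.0 [ 0.21152199 -0.61405858  0.23023429] [[ 0.945  0.326 -0.001]
 [ 0.326 -0.945  0.002]
 [-0.    -0.002 -1.   ]] 0.0857362708814812
scene [[578.0, 0.0, 314.6], [0.0, 578.0, 244.9], [0.0, 0.0, 1.0]] [[-0.372, -0.928, -0.004], [-0.429, 0.176, -0.886], [0.823, -0.328, -0.464]] [0.205 0.308 0.689] [-0.35865132  0.36193091  0.59318487]
top [[593.4, 0.0, 318.5], [0.0, 593.4, 241.8], [0.0, 0.0, 1.0]] [[0.014, -1.0, -0.006], [-0.983, -0.013, -0.184], [0.183, 0.009, -0.983]] [0.025 0.501 1.158] [0.27966063 0.02203766 1.23088751]
```

View pics/scene0.png

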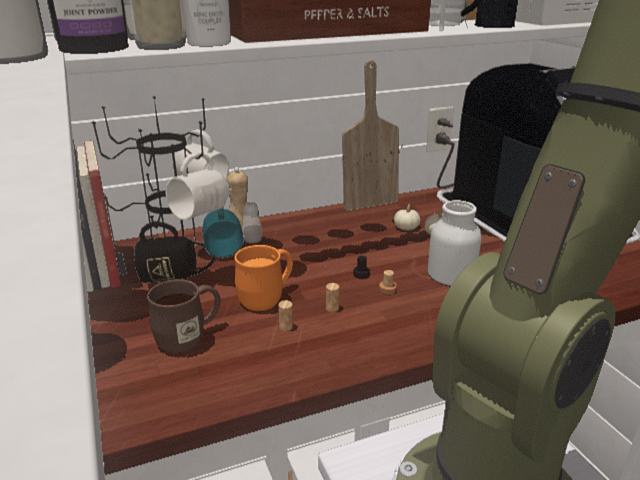

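View pics/top0.png

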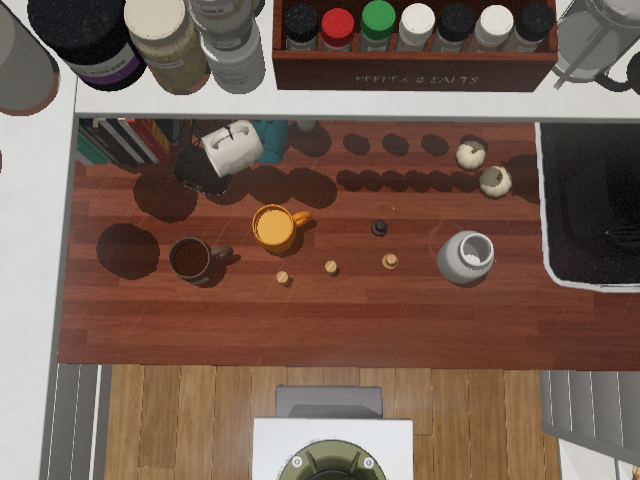

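The scene view shows the plain corks near (286,315) and (332,297), the stopper at (388,283), the jar rim at (461,208), the brown mug at (178,315), and the orange and black decoys. The top view has the corks at (282,278) and (331,267), the stopper at (390,261), the jar mouth at (477,248) and the mug at (190,259).

```bash
cat > h.py <<'E'
import cv2, numpy as np, pickle
def P(c): return c['intrinsics']@np.c_[c['R'],c['t']]
def tri(c1,p1,c2,p2):
    X=cv2.triangulatePoints(P(c1),P(c2),np.float64(p1).reshape(2,1),np.float64(p2).reshape(2,1))[:,0]; return X[:3]/X[3]
def proj(c,X): v=P(c)@np.r_[X,1]; return v[:2]/v[2]
def plane(c,p,z):
    o=-c['R'].T@c['t']; d=c['R'].T@np.linalg.solve(c['intrinsics'],np.r_[p,1]); return o+d*(z-o[2])/d[2]
def blob(c,p,r,lo=(8,60,110),hi=(25,200,255)):
    hsv=cv2.cvtColor(c['color'],cv2.COLOR_RGB2HSV); m=cv2.inRange(hsv,lo,hi)
    roi=np.zeros_like(m); cv2.circle(roi,p,r,255,-1); m&=roi
    n,l,st,ce=cv2.connectedComponentsWithStats(m); i=1+np.argmax(st[1:,4]); return ce[i],st[i]
E
python3 - <<'E'
from h import *
s=pickle.load(open('scene0.pkl','rb'));t=pickle.load(open('top0.pkl','rb'))
for n,a,b in [('A',(286,315),(282,278)),('B',(332,297),(331,267)),('st',(388,283),(390,261))]:
    pa,sa=blob(s,a,20);pb,sb=blob(t,b,13); X=tri(s,pa,t,pb)
    print(n,pa.round(1),sa,pb.round(1),sb,X.round(4),(proj(s,X)-pa).round(1),(proj(t,X)-pb).round(1))
X=tri(s,(461,208),t,(477,248));print('jar',X.round(4),(proj(s,X)-(461,208)).round(1))
rows=[]
for c,(u,v),r in [(s,(461,208),60),(s,(309,306),50),(t,(470,252),50),(t,(310,270),45)]:
    im=c['color'][v-r:v+r,u-r:u+r,::-1]; rows.append(cv2.resize(im,(300,300),interpolation=cv2.INTER_CUBIC))
cv2.imwrite('pics/crop.png',np.vstack([np.hstack(rows[:2]),np.hstack(rows[2:])]))
E
```

```text
A [283.9 316.5] [272 300  21  35 407] [281.1 278.3] [269 266  27  26 405] [0.4277 0.1073 0.023 ] [-0.5 -0. ] [0.4 0.2]
B [331.8 297. ] [325 282  21  35 364] [330.6 266.9] [318 255  24  26 293] [0.4528 0.0065 0.0233] [-0.3 -0. ] [0.2 0.1]
st [387.3 280.7] [379 269  18  23 261] [389.3 260.2] [382 253  16  17 181] [ 0.4684 -0.1148  0.0214] [-0.6 -0. ] [0.4 0.3]
jar [ 0.4728 -0.2651  0.1453] [-1.7  0. ]
```

View pics/crop.png

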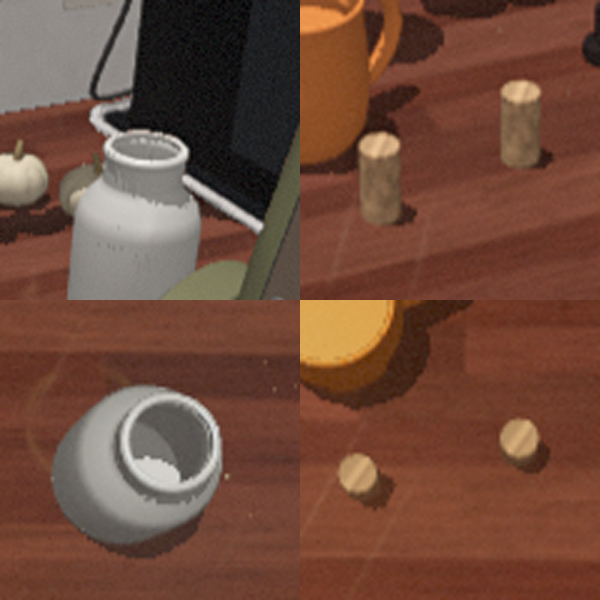

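The crops show the jar rim centred at scene (459.8,208.4) and top (477,249.3). The cork top faces are at scene A (285.7,304.7), B (332.7,287) and top A (282.1,277.2), B (330.7,266.7).

Run:
```python
from h import *
s=pickle.load(open('scene0.pkl','rb'));t=pickle.load(open('top0.pkl','rb'))
for n,a,b,z in [('A',(285.7,304.7),(282.1,277.2),.048),('B',(332.7,287),(330.7,266.7),.048),('jar',(459.8,208.4),(477,249.3),.15)]:
    X=tri(s,a,t,b); print(n,X.round(4),(proj(s,X)-a).round(1),(proj(t,X)-b).round(1),plane(t,b,z).round(4),plane(s,a,z).round(4),np.hypot(*X[:2]))
```

```text
A [0.4271 0.1037 0.0467] [-0.5 -0. ] [0.4 0.2] [0.4272 0.1043 0.048 ] [0.4248 0.1035 0.048 ] 0.43946667496297054
B [0.4498 0.0064 0.0462] [-0.4 -0. ] [0.3 0.1] [0.4498 0.007  0.048 ] [0.4468 0.007  0.048 ] 0.44981895145400763
jar [ 0.4713 -0.2636  0.1454] [-0.7  0. ] [0.6 0.4] [ 0.4712 -0.2613  0.15  ] [ 0.4623 -0.2583  0.15  ] 0.5400184701279159
```

Run:
```python
from h import *
s=pickle.load(open('scene0.pkl','rb'));t=pickle.load(open('top0.pkl','rb'))
out=[]
for c,(u,v),rx,ry in [(s,(265,285),50,50),(t,(285,235),50,50)]:
    im=c['color'][v-ry:v+ry,u-rx:u+rx,::-1]; out.append(cv2.resize(im,(400,400),interpolation=cv2.INTER_CUBIC))
    hsv=cv2.cvtColor(c['color'],cv2.COLOR_RGB2HSV); m=cv2.inRange(hsv,(8,190,130),(25,255,255))
    k=np.zeros_like(m);cv2.circle(k,(u,v),50,255,-1);m&=k
    n,l,st,ce=cv2.connectedComponentsWithStats(m);print(st[1+np.argmax(st[1:,4])])
cv2.imwrite('pics/mug.png',np.hstack(out))
```

```text
[241 297   5   7  13]
[284 209  27  16 182]
```

View pics/mug.png

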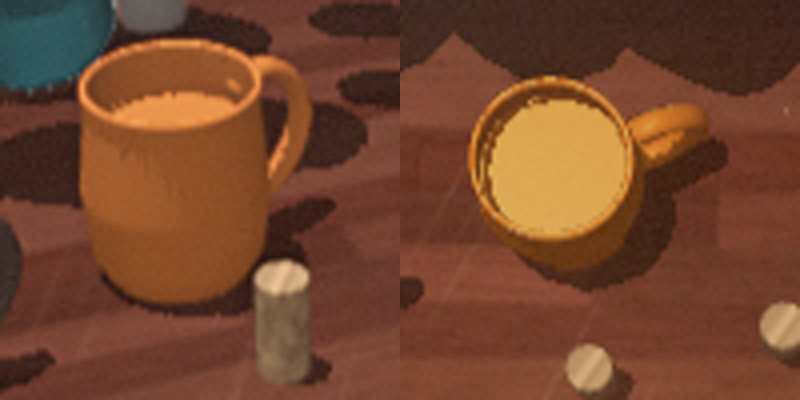

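The mug crop shows the orange rim centred at scene (257.2,256.2) and top (273,224.5), with its lower edge at top (273,245.2).

Run:
```python
from h import *
from station import read_state
s=pickle.load(open('scene0.pkl','rb'));t=pickle.load(open('top0.pkl','rb'))
X=tri(s,(257.2,256.2),t,(273,224.5)); print('rim',X.round(4),plane(t,(273,245.2),X[2]).round(4))
r=read_state(); R=r['tool_rot'];p=r['position']
yaw=np.arctan2(R[1,0],R[0,0]);print('yaw',yaw)
for w in [(.47,-.262,.23),(.449,.0066,.23)]: print((R.T@(np.array(w)-p)*100).round(1))
```

```text
rim [0.5249 0.1214 0.0949] [0.4838 0.1204 0.0949]
yaw 0.33179093626391915
[ 35.9 -24.9   0.1]
[ 42.7 -51.    0.1]
```

Emit:
play_rows --slide '[[3.3,-2.3,0],[6.6,-4.6,0],[9.9,-6.9,0],[13.2,-9.2,0],[16.5,-11.5,0]]' --angular '[[0,0,0.07],[0,0,0.14],[0,0,0.2],[0,0,0.27],[0,0,0.33]]' --fingers 0.7

```text
time_s: 0.52
position: [0.3309, -0.4502, 0.2309]
tool_rot: [[1.0, -0.002, -0.0], [-0.002, -1.0, 0.0], [-0.0, -0.0, -1.0]]
ft_force: [0.4, -0.3, -0.5]
finger_gap: 0.06
grasp_force: 0.0
```

Emit:
play_rows --slide '[[2.6,-3,0],[5.2,-6,0],[7.8,-9,0],[10.4,-12,0],[13,-15,0]]' --angular '[[0,0,0],[0,0,0],[0,0,0],[0,0,0],[0,0,0]]'

```text
time_s: 0.93
position: [0.4607, -0.3001, 0.2311]
tool_rot: [[1.0, 0.002, -0.0], [0.002, -1.0, -0.0], [-0.0, 0.0, -1.0]]
ft_force: [0.5, 0.0, -0.1]
finger_gap: 0.0596
grasp_force: 0.0
```

Emit:
play_rows --slide '[[0,-4,0],[0,-8,0],[0,-12,0],[0,-16,0],[0,-20,0]]' --angular '[[0,0,0],[0,0,0],[0,0,0],[0,0,0],[0,0,0]]'

```text
time_s: 1.35
position: [0.459, -0.0999, 0.2309]
tool_rot: [[1.0, 0.002, -0.001], [0.002, -1.0, -0.0], [-0.001, 0.0, -1.0]]
ft_force: [0.6, 0.4, 0.2]
finger_gap: 0.06
grasp_force: 0.0
```

Emit:
play_rows --slide '[[-0.3,-3,0.5],[-0.6,-6,1],[-1,-9,3],[-1,-10.5,6],[-1.1,-10.8,9]]' --angular '[[0,0,0],[0,0,0],[0,0,0],[0,0,0],[0,0,0]]'

```text
time_s: 1.77
position: [0.4488, 0.0099, 0.1412]
tool_rot: [[1.0, 0.007, 0.003], [0.007, -1.0, -0.0], [0.003, 0.0, -1.0]]
ft_force: [0.6, -1.1, -1.1]
finger_gap: 0.0598
grasp_force: 0.0
```

Emit:
play_rows --slide '[[0,0.2,3],[0,0.2,6],[0,0.2,9],[0,0.2,11],[0,0.2,12.1]]' --angular '[[0,0,0],[0,0,0],[0,0,0],[0,0,0],[0,0,0]]'

```text
time_s: 2.18
position: [0.446, 0.0042, 0.0175]
tool_rot: [[1.0, 0.002, -0.005], [0.002, -1.0, 0.001], [-0.005, -0.001, -1.0]]
ft_force: [-1.2, -0.7, 0.3]
finger_gap: 0.0598
grasp_force: 0.0
```

Run:
```python
from station import read_state, camera
import cv2,numpy as np
a=camera('scene')['color'][:,:,::-1];b=camera('top')['color'][:,:,::-1]
cv2.imwrite('pics/g1.png',np.hstack([cv2.resize(a[220:370,240:440],(400,300)),cv2.resize(b[180:330,230:430],(400,300))]));print(read_state()['position'])
```

```text
[0.44665714 0.00427953 0.01862391]
```

View pics/g1.png

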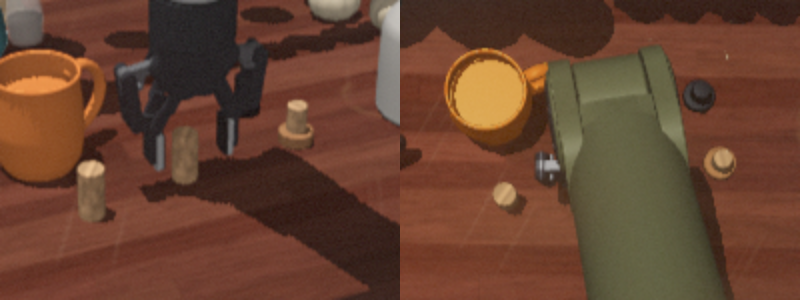

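The picture shows the cork standing between the open fingers at crop (185,155), with the other objects undisturbed. I'll close and lift.

Emit:
play_rows --slide '[[0.2,-0.2,0],[0.2,-0.2,0],[0.2,-0.2,0],[0.2,-0.2,0],[0.2,-0.2,0]]' --angular '[[0,0,0],[0,0,0],[0,0,0],[0,0,0],[0,0,0]]' --fingers 0 --squeeze 30

```text
time_s: 2.7
position: [0.452, 0.0062, 0.0219]
tool_rot: [[1.0, 0.002, 0.003], [0.002, -1.0, -0.001], [0.003, 0.001, -1.0]]
ft_force: [-0.7, 1.5, 6.4]
finger_gap: 0.023
grasp_force: 29.5
```

Emit:
play_rows --slide '[[0.2,-0.2,0],[0.2,-0.2,0],[0.2,-0.2,0],[0.2,-0.2,0],[0.2,-0.2,0]]' --angular '[[0,0,0],[0,0,0],[0,0,0],[0,0,0],[0,0,0]]'

```text
time_s: 3.12
position: [0.4531, 0.007, 0.0218]
tool_rot: [[1.0, 0.001, 0.001], [0.001, -1.0, -0.002], [0.001, 0.002, -1.0]]
ft_force: [-3.4, -2.0, 9.5]
finger_gap: 0.0229
grasp_force: 29.9
```

Emit:
play_rows --slide '[[0,0,-4],[0,0,-8],[0,0,-12],[0,0,-16],[0,0,-20]]' --angular '[[0,0,0],[0,0,0],[0,0,0],[0,0,0],[0,0,0]]'

```text
time_s: 3.53
position: [0.4519, 0.0082, 0.2227]
tool_rot: [[1.0, 0.002, 0.001], [0.002, -1.0, -0.001], [0.001, 0.001, -1.0]]
ft_force: [0.4, -0.6, -0.3]
finger_gap: 0.0227
grasp_force: 29.8
```

Emit:
play_rows --slide '[[0.4,3,-0.5],[0.8,6.8,-1],[1.2,10.6,-1],[1.5,14.5,-1],[1.7,18.4,-1]]' --angular '[[0,0,0],[0,0,0],[0,0,0],[0,0,0],[0,0,0]]'

```text
time_s: 3.95
position: [0.4697, -0.1777, 0.2311]
tool_rot: [[1.0, 0.002, 0.001], [0.002, -1.0, -0.001], [0.001, 0.001, -1.0]]
ft_force: [0.4, 0.5, 0.3]
finger_gap: 0.0227
grasp_force: 29.8
```

Emit:
play_rows --slide '[[0,3,0],[0,5.5,0],[0,7.5,0],[0,8.5,0],[0,8.5,0]]' --angular '[[0,0,0],[0,0,0],[0,0,0],[0,0,0],[0,0,0]]'

```text
time_s: 4.37
position: [0.4691, -0.2633, 0.2302]
tool_rot: [[1.0, -0.002, -0.0], [-0.002, -1.0, -0.001], [-0.0, 0.001, -1.0]]
ft_force: [-0.9, -0.1, 1.4]
finger_gap: 0.0227
grasp_force: 29.8
```

Run:
```python
from station import read_state, camera
import cv2,numpy as np
s=camera('scene');t=camera('top')
a=s['color'][:,:,::-1];b=t['color'][:,:,::-1]
cv2.imwrite('pics/g2.png',np.hstack([cv2.resize(a[120:300,360:540],(400,400)),cv2.resize(b[160:340,380:560],(400,400))]));r=read_state();print(r['position'],r['tool_rot'].round(3),r['finger_gap'])
```

```text
[ 0.47006949 -0.25960078  0.23037173] [[ 1.     0.003  0.   ]
 [ 0.003 -1.     0.001]
 [ 0.    -0.001 -1.   ]] 0.02270551875454021
```

View pics/g2.png

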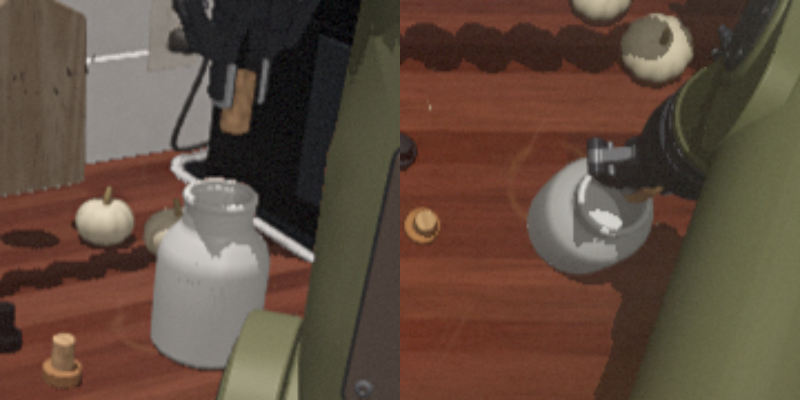

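The cork is held over the jar, with its lower end at scene about (465.8,177) and the jar rim at about (460,208). Checking alignment.

Run:
```python
from h import *
s=pickle.load(open('scene0.pkl','rb'));t=pickle.load(open('top0.pkl','rb'))
for z in (.208,.15,.256): print(z,proj(s,(.470,-.262,z)).round(1),proj(t,(.470,-.262,z)).round(1))
```

```text
0.208 [462.6 177.7] [485.9 244.3]
0.15 [459.1 206.6] [477.4 250. ]
0.256 [465.6 152.7] [493.7 239.2]
```

Emit:
play_rows --slide '[[0,-0.1,2],[0,-0.1,4],[0,-0.1,5.5],[0,-0.1,6.5],[0,-0.1,7.1]]' --angular '[[0,0,0],[0,0,0],[0,0,0],[0,0,0],[0,0,0]]'

```text
time_s: 4.88
position: [0.4698, -0.2578, 0.1583]
tool_rot: [[1.0, 0.004, -0.001], [0.004, -1.0, 0.001], [-0.001, -0.001, -1.0]]
ft_force: [-1.0, -0.5, -0.3]
finger_gap: 0.0228
grasp_force: 29.8
```

Run:
```python
from station import read_state, camera
import cv2,numpy as np
s=camera('scene')
a=s['color'][:,:,::-1]
cv2.imwrite('pics/g3.png',cv2.resize(a[140:260,400:520],(500,500)));r=read_state();print(r['position'],r['ft_force'])
```

```text
[ 0.46944473 -0.25807574  0.1577285 ] [-0.48881155  1.02028014 -1.01078831]
```

View pics/g3.png

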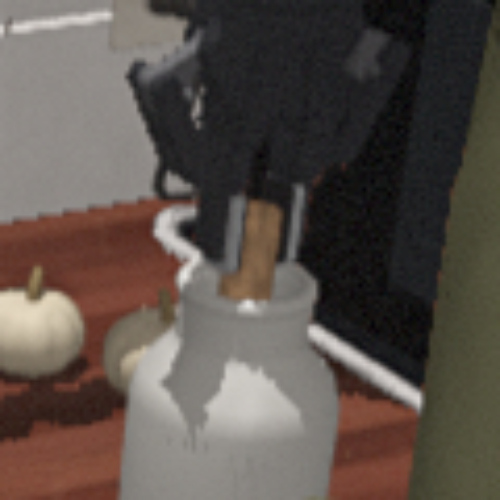

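The cork's lower end is inside the mouth: cork at crop (250,270), rim centred at (250,288), and the force is about zero. Releasing.

Emit:
play_rows --slide '[[0,0,0],[0,0,0],[0,0,0],[0,0,0],[0,0,0]]' --angular '[[0,0,0],[0,0,0],[0,0,0],[0,0,0],[0,0,0]]' --fingers 0.7

```text
time_s: 5.35
position: [0.4703, -0.2601, 0.16]
tool_rot: [[1.0, 0.002, 0.001], [0.002, -1.0, -0.001], [0.001, 0.001, -1.0]]
ft_force: [-0.1, 1.3, -1.0]
finger_gap: 0.0596
grasp_force: 0.0
```

Emit:
play_rows --slide '[[0,0,-2],[0,0,-4],[0,0,-6],[0,0,-7.2],[0,0,-7.2]]' --angular '[[0,0,0],[0,0,0],[0,0,0],[0,0,0],[0,0,0]]'

```text
time_s: 5.77
position: [0.4715, -0.2607, 0.2346]
tool_rot: [[1.0, 0.002, 0.005], [0.002, -1.0, -0.003], [0.005, 0.003, -1.0]]
ft_force: [0.1, 0.5, 0.2]
finger_gap: 0.0597
grasp_force: 0.0
```

Emit:
play_rows --slide '[[-0.2,-4,0],[-0.4,-8,0],[-0.6,-12,0],[-0.8,-16,0],[-1,-20,0]]' --angular '[[0,0,0],[0,0,0],[0,0,0],[0,0,0],[0,0,0]]'

```text
time_s: 6.18
position: [0.4585, -0.0581, 0.2301]
tool_rot: [[1.0, 0.001, -0.001], [0.001, -1.0, 0.0], [-0.001, -0.0, -1.0]]
ft_force: [-0.0, -0.9, 0.3]
finger_gap: 0.0599
grasp_force: 0.0
```

Emit:
play_rows --slide '[[-0.8,-4,0],[-1.6,-8,0],[-2.4,-12,0],[-3,-15,0],[-3.1,-16.2,0]]' --angular '[[0,0,0],[0,0,0],[0,0,0],[0,0,0],[0,0,0]]'

```text
time_s: 6.6
position: [0.4262, 0.1071, 0.2306]
tool_rot: [[1.0, 0.009, -0.001], [0.009, -1.0, 0.0], [-0.001, -0.0, -1.0]]
ft_force: [-1.2, -0.3, 0.5]
finger_gap: 0.0598
grasp_force: 0.0
```

Run:
```python
from station import read_state, camera
import cv2,numpy as np,pickle
from h import *
t=camera('top');s=camera('scene')
b=t['color'][:,:,::-1];a=s['color'][:,:,::-1]
cv2.imwrite('pics/g4.png',np.hstack([cv2.resize(a[190:340,260:510],(400,240)),cv2.resize(b[200:300,380:546],(400,240))]));r=read_state();print(r['position'],r['tool_rot'].round(3),r['finger_gap'],blob(s,(286,315),20)[0])
```

```text
[0.42723427 0.10472808 0.23057604] [[ 1.     0.007 -0.001]
 [ 0.007 -1.    -0.   ]
 [-0.001  0.    -1.   ]] 0.059411299464822515 [283.60465116 315.96899225]
```

View pics/g4.png

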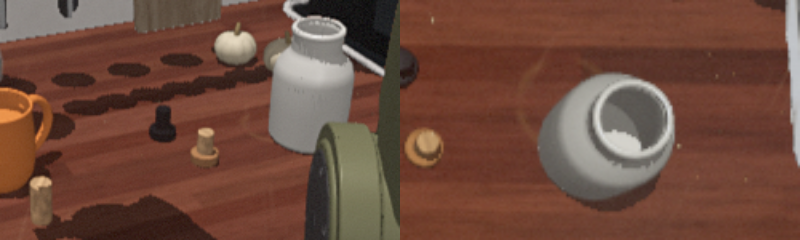

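The first cork is out of sight in the jar. It isn't in the neck or on the table, the jar hasn't moved, and cork A still stands at scene (284,316). Now for A.

Emit:
play_rows --slide '[[0,0,4],[0,0,8],[0,0,12],[0,0,15],[0,0,17]]' --angular '[[0,0,0],[0,0,0],[0,0,0],[0,0,0],[0,0,0]]'

```text
time_s: 7.12
position: [0.4257, 0.0997, 0.0573]
tool_rot: [[1.0, -0.0, -0.005], [-0.0, -1.0, -0.001], [-0.005, 0.001, -1.0]]
ft_force: [-0.3, -0.8, 0.5]
finger_gap: 0.0596
grasp_force: 0.0
```

Emit:
play_rows --slide '[[0,0,1.5],[0,0,3],[0,0,3.9],[0,0,3.9],[0,0,3.9]]' --angular '[[0,0,0],[0,0,0],[0,0,0],[0,0,0],[0,0,0]]'

```text
time_s: 7.53
position: [0.428, 0.1013, 0.0219]
tool_rot: [[1.0, 0.001, -0.001], [0.001, -1.0, -0.0], [-0.001, 0.0, -1.0]]
ft_force: [0.1, -0.3, 1.5]
finger_gap: 0.06
grasp_force: 0.0
```

Emit:
play_rows --slide '[[0,0,0],[0,0,0],[0,0,0],[0,0,0],[0,0,0]]' --angular '[[0,0,0],[0,0,0],[0,0,0],[0,0,0],[0,0,0]]' --fingers 0 --squeeze 30

```text
time_s: 7.95
position: [0.4291, 0.1021, 0.0232]
tool_rot: [[1.0, 0.002, 0.002], [0.002, -1.0, -0.001], [0.002, 0.001, -1.0]]
ft_force: [-0.7, -0.3, 6.4]
finger_gap: 0.0226
grasp_force: 29.5
```

Emit:
play_rows --slide '[[0,0,0],[0,0,0],[0,0,-1],[0,0,-4],[0,0,-8]]' --angular '[[0,0,0],[0,0,0],[0,0,0],[0,0,0],[0,0,0]]'

```text
time_s: 8.37
position: [0.4254, 0.102, 0.1013]
tool_rot: [[1.0, 0.003, -0.007], [0.003, -1.0, 0.001], [-0.007, -0.001, -1.0]]
ft_force: [1.1, -0.6, 0.2]
finger_gap: 0.0232
grasp_force: 29.6
```

Emit:
play_rows --slide '[[0.2,0,-4],[0.4,0,-8],[0.6,0.5,-12],[1,3,-13],[1.5,6.5,-13]]' --angular '[[0,0,0],[0,0,0],[0,0,0],[0,0,0],[0,0,0]]'

```text
time_s: 8.78
position: [0.4457, 0.0399, 0.2376]
tool_rot: [[1.0, 0.009, 0.009], [0.009, -1.0, -0.001], [0.009, 0.001, -1.0]]
ft_force: [0.2, -0.2, -0.3]
finger_gap: 0.0231
grasp_force: 29.6
```

Emit:
play_rows --slide '[[0.6,4,0],[1.2,8,0],[1.8,12,0],[2.3,16,0],[2.7,20,0]]' --angular '[[0,0,0],[0,0,0],[0,0,0],[0,0,0],[0,0,0]]'

```text
time_s: 9.2
position: [0.4706, -0.1644, 0.233]
tool_rot: [[1.0, 0.003, 0.001], [0.003, -1.0, -0.0], [0.001, 0.0, -1.0]]
ft_force: [0.7, 0.6, 0.5]
finger_gap: 0.023
grasp_force: 29.6
```

Emit:
play_rows --slide '[[0,3.5,0],[0,6.5,0],[0,8.5,0],[0,9.5,0],[0,9.5,0]]' --angular '[[0,0,0],[0,0,0],[0,0,0],[0,0,0],[0,0,0]]'

```text
time_s: 9.62
position: [0.4702, -0.26, 0.2323]
tool_rot: [[1.0, -0.002, -0.0], [-0.002, -1.0, 0.0], [-0.0, -0.0, -1.0]]
ft_force: [-0.5, -0.8, -0.8]
finger_gap: 0.0227
grasp_force: 29.6
```

Run:
```python
from station import read_state, camera
camera('top')
r=read_state();print(r['position'],r['tool_rot'].round(3),r['finger_gap'])
```

```text
[ 0.47074969 -0.2576466   0.23240289] [[ 1.     0.001  0.   ]
 [ 0.001 -1.     0.001]
 [ 0.    -0.001 -1.   ]] 0.02311562366752821
```

Emit:
play_rows --slide '[[0,0.2,2],[0,0.2,4],[0,0.2,5.7],[0,0.2,6.7],[0,0.2,7.3]]' --angular '[[0,0,0],[0,0,0],[0,0,0],[0,0,0],[0,0,0]]'

```text
time_s: 10.08
position: [0.4708, -0.2574, 0.1583]
tool_rot: [[1.0, 0.005, -0.001], [0.005, -1.0, 0.001], [-0.001, -0.001, -1.0]]
ft_force: [-0.5, 0.0, -0.1]
finger_gap: 0.0231
grasp_force: 29.5
```

Run:
```python
from station import read_state, camera
import cv2,numpy as np
s=camera('scene')
a=s['color'][:,:,::-1]
cv2.imwrite('pics/g5.png',cv2.resize(a[140:260,400:520],(500,500)));r=read_state();print(r['position'],r['ft_force'])
```

```text
[ 0.47049753 -0.25775539  0.15780106] [-0.33930688 -0.87740457 -0.27227556]
```

View pics/g5.png

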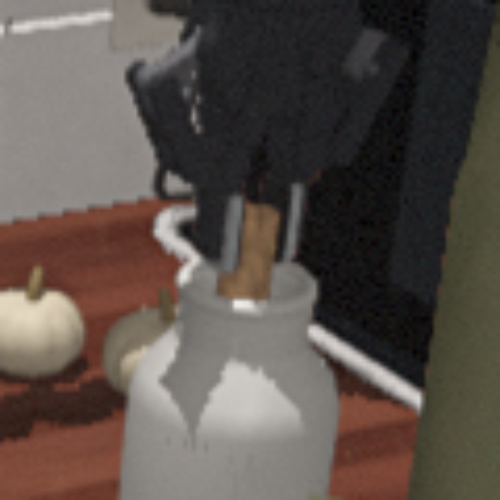

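The second cork is in the mouth the same way, at crop (248,270) with the rim at (250,288). Release and retreat upward.

Emit:
play_rows --slide '[[0,0,0],[0,0,0],[0,0,0],[0,0,0],[0,0,0]]' --angular '[[0,0,0],[0,0,0],[0,0,0],[0,0,0],[0,0,0]]' --fingers 0.7

```text
time_s: 10.55
position: [0.4713, -0.26, 0.16]
tool_rot: [[1.0, 0.002, 0.001], [0.002, -1.0, -0.001], [0.001, 0.001, -1.0]]
ft_force: [0.4, -1.0, -0.5]
finger_gap: 0.0602
grasp_force: 0.0
```

Emit:
play_rows --slide '[[0,0,-2],[0,0,-4],[0,0,-6],[0,0,-8],[0,0,-9]]' --angular '[[0,0,0],[0,0,0],[0,0,0],[0,0,0],[0,0,0]]'

```text
time_s: 10.97
position: [0.4719, -0.2603, 0.2523]
tool_rot: [[1.0, 0.002, 0.003], [0.002, -1.0, -0.002], [0.003, 0.002, -1.0]]
ft_force: [0.6, -0.2, -0.4]
finger_gap: 0.0599
grasp_force: 0.0
```

Emit:
play_rows --slide '[[0,-4,0],[0,-8,0],[0,-12,0],[0,-16,0],[0,-20,0]]' --angular '[[0,0,0],[0,0,0],[0,0,0],[0,0,0],[0,0,0]]'

```text
time_s: 11.38
position: [0.4701, -0.0581, 0.2492]
tool_rot: [[1.0, 0.001, 0.0], [0.001, -1.0, -0.0], [0.0, 0.0, -1.0]]
ft_force: [0.6, 0.0, -0.1]
finger_gap: 0.0598
grasp_force: 0.0
```

Emit:
play_rows --slide '[[0,-1,0],[0,-1,0],[0,-1,0],[0,-1,0],[0,-1,0]]' --angular '[[0,0,0],[0,0,0],[0,0,0],[0,0,0],[0,0,0]]'

```text
time_s: 11.8
position: [0.4704, -0.0518, 0.249]
tool_rot: [[1.0, -0.001, -0.0], [-0.001, -1.0, -0.0], [-0.0, 0.0, -1.0]]
ft_force: [-0.2, 0.3, -1.1]
finger_gap: 0.0597
grasp_force: 0.0
```

Run:
```python
from station import read_state, camera
import cv2,numpy as np
b=camera('top')['color'][:,:,::-1];a=camera('scene')['color'][:,:,::-1]
cv2.imwrite('pics/g6.png',np.hstack([cv2.resize(a[180:360,140:500],(400,200)),cv2.resize(b[200:300,380:580],(400,200))]));r=read_state();print(r['position'],r['finger_gap'])
```

```text
[ 0.47044613 -0.05136529  0.24906535] 0.05952690962221786
```

View pics/g6.png

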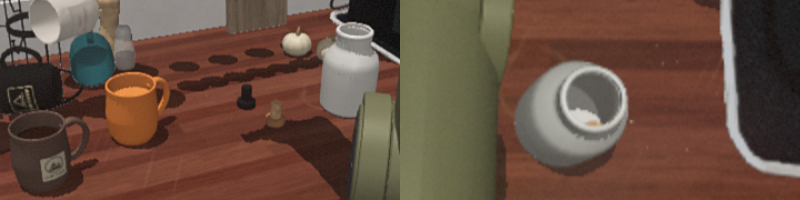

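The table is clear of corks, and one is visible low in the jar at crop (595,124). The neck is empty, and the jar, stopper and mug are in place.

```bash
python3 -c "
from station import hand_in
print(hand_in())"
```

```text
the job is handed in; nothing more can be done
None
```

I dropped both corks through the neck into the jar and handed the job in after about 12 s of robot time. The last pictures show one cork at the bottom of the jar, an empty neck and no corks on the table, with the jar, stopper and mug in place; the hand-in gave no verdict.

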